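Close up the bench tool chest with the fingertips

TASK

Close up the grey tool chest, gripping and lifting nothing: with the fingertips push both open drawers fully home by their fronts, and then, because its lock tongues drop in behind the drawer fronts, gently push the lid down from its outer side until it is fully shut. Keep your fingers out of the drawers and off the inside of the lid, and leave everything else on the bench where it is.

Things in the scene. Friction and masses are not known exactly. Their poses are not given: they have to be found in the camera images.
- chest: Grey steel tool chest, fixed: 190 mm deep (its x), 360 wide (its y), 140 high without the lid. Origin on the bench under its centre; x points from the drawer fronts to the rear, away from the robot (yaw up to 0.25 rad), z up. From below: one long drawer (shut, does not open), two drawers side by side, an open till with its rim at 140 mm, and the lid, hinged along the rear top edge.
- drawer_left (a joint): Upper drawer on the chest's left (+y of the chest): how far it stands out, m; 0 = fully home against its stop, grows as it comes out along -x of the chest (starts 0.03 to 0.075). About 0.5 kg, slides with about 2 N of friction and stays where it is left. Behind its front panel is its inner box, 170 mm deep, 40 mm high, open on top, with tools inside: not to be touched.
- drawer_right (a joint): The same for the upper drawer on the chest's right (-y of the chest).
- drawer_left_front (a point): Middle of the front face of the left drawer's aluminium pull rail, along the top of its front: 169 mm wide, 10 high, 10 proud of the front. 112 mm above the bench, 5 mm below the rail's top; moves with the drawer; when home at x = -0.108, y = 0.0885 in the chest's frame. The drawer front spans 65 to 117 mm above the bench, and its pull rail stands foremost.
- drawer_right_front (a point): The same point of the right drawer: with the drawer home at x = -0.108, y = -0.0885 in the chest's frame.
- lid (a joint): Lid angle, rad: 0 = shut (level, down on the rim), grows as it opens upward and back (starts 0.9 to 1.15). Friction hinges hold it where it is left; pushing it shut takes about 1 to 4 N at the free edge. Inside it is lined with felt and has two steel lock tongues (14 mm wide, 18 mm long) under the front rim: not to be touched.
- lid_hinge (a point): Middle of the lid's hinge axis, at x = 0.095, z = 0.140 in the chest's frame; the axis runs along the chest's y.
- lid_edge (a point): Middle of the lid's free edge, on its outer face. The lid is a flat tray 190 mm from hinge to free edge, 360 wide, 25 deep; this point is 190 mm along and 25 mm outward from the hinge axis. Shut, the outer face is level, 165 mm above the bench; open, it looks up and away from the robot.
- glue_bottle: White glue bottle, 58 mm across, 165 mm high, standing beside the chest; origin under its centre. Bystander.
- pencil_pot: White pot 82 mm across, 105 mm high, with pencils up to 170 mm, standing beside the chest; origin under its centre. Bystander.
- tape_measure: Yellow tape measure 66 x 40 x 62 mm beside the chest; origin under its centre. Bystander.
- wax_tin: Flat aluminium tin 80 mm across, 26 mm high, on the bench in front of the chest between the two drawers; origin under its centre. Bystander.
- steel_rule: Steel rule 28 x 320 x 4 mm lying behind the chest; origin under its centre. Bystander.
- spring_clamp: Black spring clamp about 150 x 75 x 22 mm lying beside the chest's front; origin near its pivot. Bystander.
- glue_brush: Brush with a wooden handle lying on the bench right of the chest's front; origin under its middle. Bystander.

How it is judged:
By the outcome, as a careful person would: the job done as asked, in the order asked, and still so for the second after the job is handed in, with the robot touching nothing.
It also fails if it takes over 64 s, if anything falls off the work surface, if the arm or the gripper's body presses on something with over 40 N, if the wrist force passes 120 N, or if a joint passes its speed limit or range.

ROBOT

A 6-joint arm with a two-finger parallel gripper is mounted at the origin on the work surface. World frame = base frame: x ahead of the robot, y to its left, z up, the work surface at z = 0. Lengths are in m, angles in rad, forces in N, time in s.
With the tool pointing down it reaches from about 0.35 to 0.875 m from the base axis. Payload 4.2 kg.
Tool frame: the origin (TCP) lies midway between the tips of the shut fingers; the grasp point (between the pads) lies 19 mm behind it; z points along the fingers, x is the direction in which the jaws open and shut, and the axes are right-handed (so a half turn about z gives the same grasp; the last joint's range is limited). The gripper opens to 85 mm and grips with 20 to 120 N. Pads are 22 mm wide; open, the fingers measure 114 mm over their backs; the gripper's body (76 mm by 85 mm) begins 54 mm behind the grasp point. The pads swing forward as they close: fully open they stand 13 mm farther back than shut.
Start: joints at [1.42, 0.385, 0.008, 0, -1.194, -0.259], TCP at [0.249, 0.573, 0.231] pointing down, gripper open.
Joint ranges: [-3.14, 3.14], [-1.21, 2.06], [-1.07, 1.41], [-3.16, 2.05], [-2.99, -0.16], [-3.1, 3.1]. Speed limits (rad/s): [2.79, 2.79, 3.14, 3.14, 3.14, 3.14].

INTERFACE

Orientations are given as a unit quaternion [x, y, z, w].
In Python, from rig import * gives the robot as it stands. The module is installed in compiled form; this text tells all that it offers.
- The arm moves only by the tool apply_moves, never from a script. Its argument "deltas" is text: rows parted by semicolons, each of 7 numbers parted by spaces: the turn, a rotation vector about the tool's x, y, z in rad, then the shift along the tool's x, y, z in m, then the opening, from 0 (shut) to 1 (fully open). A call has 1 to 8 rows; each row shifts and turns the commanded pose from where the row before left it, along the tool's axes as they then stand; what a row does not reach is not made up. A row lasts 1/8 s, in which the tool goes at most 62.5 mm and 10.7 degrees, less where a joint would pass 70% of its speed; a pose out of reach is approached as far as the arm can. A call is refused whole if a number of a shift passes 0.0625 or a number of a turn 0.188, either way. A call with a gripper value outside its range is refused whole. The fingers move at their own pace and stop on an object; "grip_force" is the grip in N (left out, the last holds). Time passes only in rows, so rows that do not move let the fingers close. It gives the time, the measured TCP pose, the force and the opening at its end, in the units of the state.
- get_state(): the state, without advancing time (a new reading comes with each control period).
- snapshot(name): name is "side" or "top"; returns a dict with "frame" (480x640x3 uint8, blue, green, red), "fx", "fy", "cx", "cy" (pixels), "R" (3x3) and "t" (3): a world point X has camera coordinates R X + t. Camera axes: x right, y down, z forward; pixel columns grow to the right and rows downward; lengths in m; the calibration is good to about 2 mm. A picture is of the moment at which its call begins. There is no depth.
- close_job(): hands the job in, once; it reports no verdict.
The state is a dict: "time": time; "joints": joint angles; "joint_velocities": joint speeds; "tau": joint torques, N m; "ee_pos": TCP position; "ee_rot": TCP orientation; "wrist_force": force on the tool from outside, world axes, zero at the start; "wrist_torque": the same for the moment, N m; "grip_width": finger opening in m.
Only numpy, scipy, OpenCV 4.12 (cv2) and the standard library are available. Lean on these libraries where they do the work, as an engineer would, in place of code of your own. Each camera call takes 0.05 s, during which the arm holds its last target. There are 200 camera calls.

## Working session

There is one attempt and no reset: what is moved stays moved. The work goes in short steps, Python scripts to look and compute and a tool call to move; the robot and the scene stay as the last step left them, time stands still between calls to the robot, and variables do not carry over. Pictures are saved under pics/ and viewed, about 8 in all and at most 12, crops included, and the job is handed in when it is done.

Besides the shell and the picture viewer there is one more tool, called after "Emit:" by a JSON object that holds its "op" and its "data". apply_moves: Moves the arm, as the interface text tells. Its arguments: {"type":"object","properties":{"deltas":{"type":"string"},"grip_force":{"type":"number"}},"required":["deltas"]}

```bash
mkdir -p pics; python3 - <<'E'
from rig import *
import cv2,numpy as np
for n in("side","top"):
    s=snapshot(n); cv2.imwrite(f"pics/{n}0.png",s["frame"]); print(n,s["fx"],s["fy"],s["cx"],s["cy"],np.round(s["R"],4).tolist(),np.round(s["t"],4).tolist())
s=get_state();print({k:np.round(v,3).tolist() for k,v in s.items()})
E
```

```text
side 471.6684285113166 471.6684285113166 310.28422886818225 237.01543318879226 [[-0.9886, 0.1506, 0.0086], [0.1138, 0.7825, -0.6122], [-0.0989, -0.6042, -0.7907]] [0.5737, -0.0149, 1.0906]
top 569.8757105061197 569.8757105061197 327.5143231032199 240.56968224011044 [[0.0034, -0.9998, 0.0184], [-0.9885, -0.0061, -0.1509], [0.151, -0.0177, -0.9884]] [0.004, 0.5967, 1.3875]
{'time': 0.1, 'joints': [1.42, 0.385, 0.007, -0.0, -1.194, -0.259], 'joint_velocities': [-0.0, -0.001, 0.003, 0.002, 0.001, -0.0], 'tau': [-0.001, -39.332, 18.893, 4.198, -0.003, 0.0], 'ee_pos': [0.249, 0.573, 0.23], 'ee_rot': [-0.548, 0.836, -0.001, -0.001], 'wrist_force': [-0.03, -0.623, 0.851], 'wrist_torque': [0.019, -0.006, -0.051], 'grip_width': 0.086}
```

View pics/side0.png

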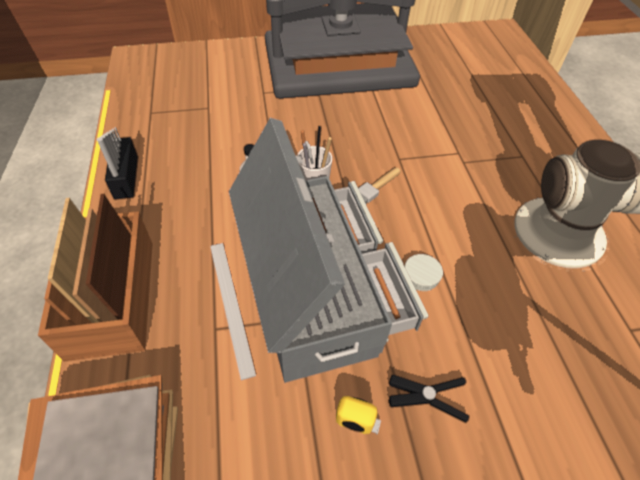

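View pics/top0.png

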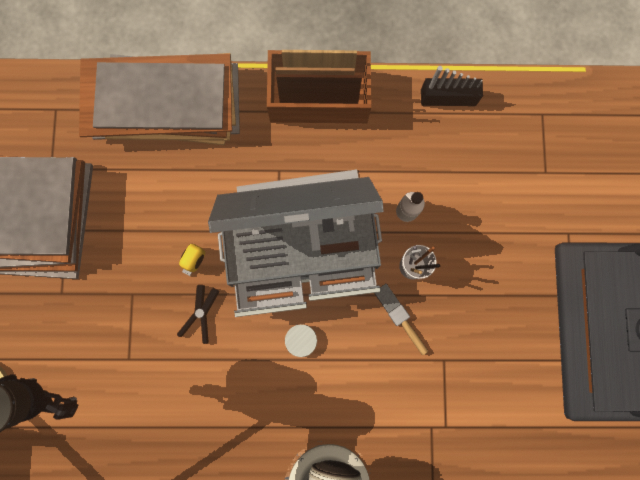

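The side view shows the open lid (edge about (275,122) to (340,290)) and both drawers out. In the top view the left rail runs (236,313)-(305,306), the right rail (311,298)-(379,290), and the tin sits at (301,340). Next I'll crop for sharper corners.

```bash
python3 - <<'E'
import cv2
a=cv2.imread("pics/top0.png")[165:330,200:400]; b=cv2.imread("pics/side0.png")[110:390,220:440]
cv2.imwrite("pics/topc.png",cv2.resize(a,None,fx=4,fy=3.6 if 0 else 3.6,interpolation=2)[:, :])
cv2.imwrite("pics/sidec.png",cv2.resize(b,None,fx=2.1,fy=2.1,interpolation=2))
E
```

```text
(no output)
```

View pics/topc.png

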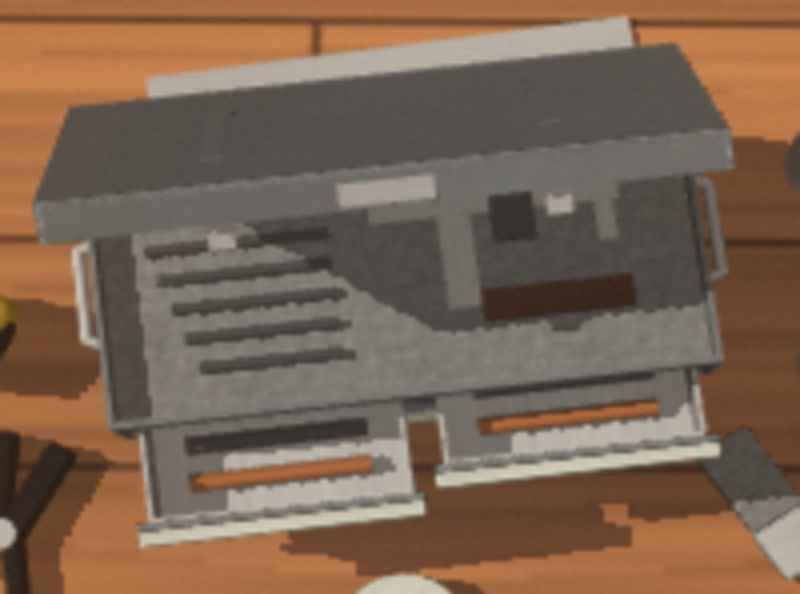

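View pics/sidec.png

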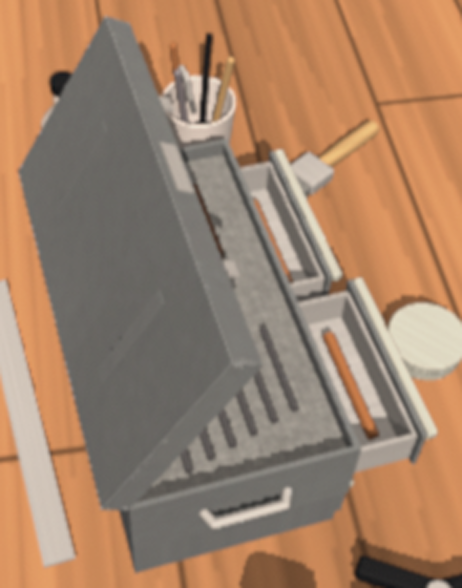

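```bash
cat >h.py <<'E'
import numpy as np,cv2
from rig import *
from scipy.spatial.transform import Rotation as Rn
def ray(s,u,v):
    C=-s["R"].T@s["t"]; return C,s["R"].T@np.array([(u-s["cx"])/s["fx"],(v-s["cy"])/s["fy"],1])
def onz(s,u,v,z):
    C,d=ray(s,u,v); return C+d*(z-C[2])/d[2]
def tri(s1,p1,s2,p2):
    C1,d1=ray(s1,*p1);C2,d2=ray(s2,*p2)
    k=np.linalg.lstsq(np.c_[d1,-d2],C2-C1,rcond=None)[0]
    a,b=C1+k[0]*d1,C2+k[1]*d2; return (a+b)/2,np.linalg.norm(a-b)
E
python3 - <<'E'
from h import *
np.set_printoptions(precision=4,suppress=True)
T=snapshot("top");S=snapshot("side")
tc=lambda x,y:(200+x/4,165+y/3.6); sc=lambda x,y:(220+x/2.1,110+y/2.1)
L=onz(T,*tc(112,430),.14);R=onz(T,*tc(721,364),.14)
d=L-R;print("rim",L,R,np.linalg.norm(d)); yaw=np.arctan2(-d[0],d[1])
print("rim tri",tri(T,tc(112,430),S,sc(352,452)))
ex=np.array([np.cos(yaw),np.sin(yaw),0]);ey=np.array([-ex[1],ex[0],0])
O=(L+R)/2+.095*ex;O[2]=0;print("yaw",yaw,"O",O)
for n,ps in dict(left=[(140,547),(424,511)],right=[(437,487),(720,452)]).items():
    for p in ps:
        q=onz(T,*tc(*p),.107);print(n,q,"chest",(q-O)@ex,(q-O)@ey)
for n,a,b in(("lidL",(37,205),(238,363)),("lidR",(728,130),(106,20))):
    q,e=tri(T,tc(*a),S,sc(*b));print(n,q,e,"chest",(q-O)@ex,(q-O)@ey,q[2])
for n,uv,z in(("tin",(301,340),.026),("bottle",(414,199),.165),("pot",(420,262),.1),("tape",(192,258),.06),("clamp",(200,313),.02)):
    q=onz(T,*uv,z);print(n,q,"chest",(q-O)@ex,(q-O)@ey)
for th in(.9,1.,1.15):print(th,.095-.19*np.cos(th)+.025*np.sin(th),.14+.19*np.sin(th)+.025*np.cos(th))
E
```

```text
rim [0.4782 0.2383 0.14  ] [ 0.5227 -0.1147  0.14  ] 0.35578081439708237
rim tri (array([0.4821, 0.2391, 0.1251]), np.float64(0.006371270385576188))
yaw 0.12528691348984689 O [0.5947 0.0736 0.    ]
left [0.4044 0.2248 0.107 ] chest -0.1699189536595998 0.17370761429902795
left [0.4284 0.0583 0.107 ] chest -0.16689245057795263 0.005509792281027274
right [0.4441 0.0507 0.107 ] chest -0.15225511123683846 -0.0039341551016569875
right [ 0.4678 -0.1172  0.107 ] chest -0.14970211437481615 -0.17347473993094137
lidL [0.5919 0.2542 0.3108] 0.002775373966707262 chest 0.01974903551578411 0.17946297753152568 0.3107905181144277
lidR [ 0.6397 -0.101   0.309 ] 4.264988441499308e-05 chest 0.022881610758006612 -0.17889690023343105 0.3090135223634755
tin [0.3498 0.0715 0.026 ] chest -0.24328091411134856 0.028447978583371315
bottle [ 0.6778 -0.1925  0.165 ] chest 0.04918188651357534 -0.27447816768605393
pot [ 0.5374 -0.2153  0.1   ] chest -0.09290319109730853 -0.2794928971889153
tape [0.5489 0.3412 0.06  ] chest -0.01201438174481636 0.2711476232892255
clamp [0.4154 0.3247 0.02  ] chest -0.14652854934309256 0.27144815633584957
0.9 -0.003522721230739146 0.30437236203598844
1.0 0.01337933650525086 0.3133870447602038
1.15 0.04020648473852312 0.32363733467160294
```

```bash
cat >>h.py <<'E'
yaw=.137; O=np.array([.595,.0736,0])
ex=np.array([np.cos(yaw),np.sin(yaw),0]);ey=np.array([-ex[1],ex[0],0]);ez=np.array([0,0,1.])
def goal(tilt):
    z=np.sin(tilt)*ex-np.cos(tilt)*ez; x=-ey; return np.c_[x,np.cross(z,x),z]
def plan(tilt,*chest):
    s=get_state();p=np.array(s["ee_pos"]);R=Rn.from_quat(s["ee_rot"]).as_matrix();G=goal(tilt)
    w=np.array(p)-O
    print("chest pos",np.round([w@ex,w@ey,w[2]],4),"F",np.round(s["wrist_force"],1),"t",s["time"],"j",np.round(s["joints"],2))
    print("turn",np.round(Rn.from_matrix(R.T@G).as_rotvec(),3))
    for c in chest:
        q=O+c[0]*ex+c[1]*ey+c[2]*ez; print(c,"world",np.round(q,3),"shift",np.round(G.T@(q-p),4)); p=q
E
python3 -c "
from h import *
plan(.2,(-.215,.0885,.23),(-.215,.0885,.095))"
```

```text
chest pos [-0.2747  0.5419  0.2306] F [-0.   0.   0.4] t 0.2 j [ 1.42  0.39  0.01 -0.   -1.19 -0.26]
turn [ 0.195 -0.056 -0.545]
(-0.215, 0.0885, 0.23) world [0.37  0.132 0.23 ] shift [ 0.4534 -0.0584  0.0125]
(-0.215, 0.0885, 0.095) world [0.37  0.132 0.095] shift [0.     0.0268 0.1323]
```

Emit:
{"op": "apply_moves", "data": {"deltas": "0.05 -0.014 -0.136 0 0 0 0;0.05 -0.014 -0.136 0 0 0 0;0.05 -0.014 -0.136 0 0 0 0;0.045 -0.014 -0.137 0 0 0 0;0 0 0 0.04 -0.005 0 0;0 0 0 0.04 -0.005 0 0", "grip_force": 40}}

```text
time: 0.95
ee_pos: [0.2694, 0.4943, 0.2327]
ee_rot: [0.75, -0.653, 0.066, -0.075]
wrist_force: [0.7, 0.1, -0.3]
grip_width: 0.0002
```

Emit:
{"op": "apply_moves", "data": {"deltas": "0 0 0 0.046 -0.006 0.0016 0;0 0 0 0.046 -0.006 0.0016 0;0 0 0 0.046 -0.006 0.0016 0;0 0 0 0.046 -0.006 0.0016 0;0 0 0 0.046 -0.006 0.0016 0;0 0 0 0.046 -0.006 0.0016 0;0 0 0 0.046 -0.006 0.0016 0;0 0 0 0.046 -0.006 0.0016 0"}}

```text
time: 1.95
ee_pos: [0.369, 0.1361, 0.2304]
ee_rot: [0.75, -0.653, 0.066, -0.076]
wrist_force: [0.5, 1.1, -0.2]
grip_width: -0.0003
```

```bash
python3 -c "
from h import *
plan(.2,(-.215,.0885,.21),(-.215,.0885,.095),(-.12,.0885,.095))"
```

```text
chest pos [-0.2153  0.0928  0.2304] F [ 0.5  1.1 -0.2] t 1.95 j [ 0.88 -0.14 -0.69  0.18 -0.88  0.73]
turn [-0.001  0.001  0.001]
(-0.215, 0.0885, 0.21) world [0.37  0.132 0.21 ] shift [0.0043 0.0037 0.02  ]
(-0.215, 0.0885, 0.095) world [0.37  0.132 0.095] shift [0.     0.0228 0.1127]
(-0.12, 0.0885, 0.095) world [0.464 0.145 0.095] shift [-0.     -0.0931  0.0189]
```

Emit:
{"op": "apply_moves", "data": {"deltas": "0 0 0 0.001 0.006 0.033 0;0 0 0 0.001 0.007 0.033 0;0 0 0 0.001 0.007 0.033 0;0 0 0 0.001 0.006 0.033 0;0 0 0 0 0 0 0"}}

```text
time: 2.58
ee_pos: [0.3689, 0.1317, 0.0938]
ee_rot: [0.75, -0.654, 0.066, -0.072]
wrist_force: [0.5, -0.2, -0.5]
grip_width: -0.0002
```

```bash
python3 -c "
from h import *
plan(.2,(-.175,.0885,.095))
for n in ('side','top'):
    s=snapshot(n)['frame']; cv2.imwrite('pics/%s1.png'%n,s)
a=cv2.imread('pics/top1.png')[200:400,200:420];b=cv2.imread('pics/side1.png')[180:380,300:520]
cv2.imwrite('pics/c1.png',cv2.resize(np.hstack([a,b]),None,fx=1.8,fy=1.8))"
```

```text
chest pos [-0.216   0.0885  0.0938] F [ 0.5 -0.2 -0.5] t 2.575 j [ 0.85  0.07 -0.97  0.34 -0.4   0.56]
turn [ 0.005 -0.004  0.001]
(-0.175, 0.0885, 0.095) world [0.41  0.137 0.095] shift [-0.     -0.0404  0.007 ]
```

View pics/c1.png

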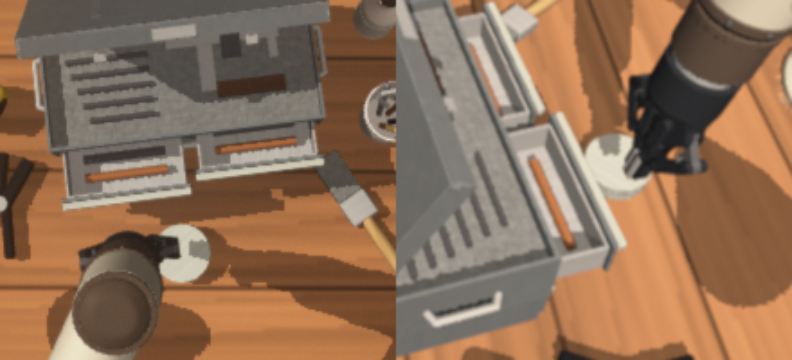

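The image shows the closed fingertips about 40 mm in front of the left rail, at rail height and clear of the tin. I'll push forward in small rows and watch the force.

Emit:
{"op": "apply_moves", "data": {"deltas": "0 0 0 0 -0.01 0.002 0;0 0 0 0 -0.01 0.002 0;0 0 0 0 -0.01 0.002 0;0 0 0 0 -0.008 0.0016 0;0 0 0 0 -0.008 0.0016 0;0 0 0 0 -0.008 0.0016 0"}}

```text
time: 3.42
ee_pos: [0.425, 0.1409, 0.0956]
ee_rot: [0.75, -0.654, 0.066, -0.075]
wrist_force: [-2.0, -0.4, 0.8]
grip_width: -0.0001
```

Emit:
{"op": "apply_moves", "data": {"deltas": "0 0 0 0 -0.008 0.0016 0;0 0 0 0 -0.008 0.0016 0;0 0 0 0 -0.008 0.0016 0;0 0 0 0 -0.008 0.0016 0"}}

```text
time: 3.92
ee_pos: [0.4573, 0.1452, 0.0956]
ee_rot: [0.75, -0.654, 0.066, -0.075]
wrist_force: [-3.2, -1.7, 1.7]
grip_width: -0.0002
```

```bash
python3 -c "
from h import *
plan(.2,(-.12,.0885,.095))"
```

```text
chest pos [-0.1266  0.0898  0.0956] F [-3.2 -1.7  1.7] t 3.925 j [ 0.71  0.22 -0.75  0.25 -0.45  0.78]
turn [ 0.001 -0.001 -0.   ]
(-0.12, 0.0885, 0.095) world [0.464 0.145 0.095] shift [ 0.0013 -0.0063  0.0019]
```

Emit:
{"op": "apply_moves", "data": {"deltas": "0 0 0 0 -0.003 0.0006 0;0 0 0 0 -0.003 0.0006 0;0 0 0 0 -0.002 0.0004 0"}}

```text
time: 4.3
ee_pos: [0.4652, 0.1466, 0.0958]
ee_rot: [0.75, -0.654, 0.065, -0.075]
wrist_force: [-2.4, -1.2, -1.0]
grip_width: -0.0001
```

Emit:
{"op": "apply_moves", "data": {"deltas": "0 0 0 0 -0.002 0.0004 0;0 0 0 0 -0.002 0.0004 0"}}

```text
time: 4.55
ee_pos: [0.4692, 0.1472, 0.0958]
ee_rot: [0.75, -0.654, 0.066, -0.075]
wrist_force: [-2.2, -2.3, -1.5]
grip_width: -0.0002
```

```bash
python3 -c "
from h import *
plan(.2,(-.12,.0885,.095))"
```

```text
chest pos [-0.1146  0.0901  0.0958] F [-2.2 -2.3 -1.5] t 4.55 j [ 0.69  0.23 -0.72  0.24 -0.46  0.81]
turn [ 0. -0.  0.]
(-0.12, 0.0885, 0.095) world [0.464 0.145 0.095] shift [ 0.0016  0.0054 -0.0003]
```

Not at the stop yet, so I'll keep pushing slowly.

Emit:
{"op": "apply_moves", "data": {"deltas": "0 0 0 0 -0.002 0.0004 0;0 0 0 0 -0.002 0.0004 0"}}

```text
time: 4.8
ee_pos: [0.4715, 0.147, 0.0954]
ee_rot: [0.75, -0.654, 0.065, -0.073]
wrist_force: [-18.0, 4.5, 7.8]
grip_width: 0.0001
```

Emit:
{"op": "apply_moves", "data": {"deltas": "0 0 0 0 -0.002 0.0004 0;0 0 0 0 -0.002 0.0004 0"}}

```text
time: 5.05
ee_pos: [0.4721, 0.1458, 0.0943]
ee_rot: [0.75, -0.655, 0.064, -0.07]
wrist_force: [-29.7, 4.9, 14.6]
grip_width: -0.0002
```

The force rose to about 30 N with no more travel, so the left drawer is on its stop. I'll back off and go to the right drawer.

Emit:
{"op": "apply_moves", "data": {"deltas": "0 0 0 0 0.01 -0.002 0;0 0 0 0 0.03 -0.006 0;0 0 0 0 0.03 -0.006 0;0 0 0 0 0.025 -0.005 0;0 0 0 0 0 0 0"}}

```text
time: 5.68
ee_pos: [0.3814, 0.1361, 0.0966]
ee_rot: [0.751, -0.653, 0.065, -0.077]
wrist_force: [0.1, 1.1, 0.7]
grip_width: -0.0003
```

```bash
python3 -c "
from h import *
plan(.2,(-.2,-.0885,.095),(-.16,-.0885,.095))"
```

```text
chest pos [-0.2031  0.0911  0.0966] F [0.1 1.1 0.7] t 5.675 j [ 0.83  0.09 -0.94  0.33 -0.4   0.59]
turn [-0.003  0.003  0.002]
(-0.2, -0.0885, 0.095) world [ 0.409 -0.041  0.095] shift [ 0.1796 -0.0027  0.0022]
(-0.16, -0.0885, 0.095) world [ 0.449 -0.036  0.095] shift [-0.     -0.0392  0.0079]
```

Emit:
{"op": "apply_moves", "data": {"deltas": "0 0 0 0.03 0 0.0005 0;0 0 0 0.03 0 0.0005 0;0 0 0 0.03 -0.001 0.0005 0;0 0 0 0.03 -0.001 0.0005 0;0 0 0 0.03 -0.001 0 0;0 0 0 0.03 0 0 0;0 0 0 0 0 0 0"}}

```text
time: 6.55
ee_pos: [0.4122, -0.0433, 0.0952]
ee_rot: [0.749, -0.655, 0.067, -0.077]
wrist_force: [-0.4, -0.1, 0.4]
grip_width: 0.0006
```

Emit:
{"op": "apply_moves", "data": {"deltas": "0 0 0 0 -0.01 0.002 0;0 0 0 0 -0.01 0.002 0;0 0 0 0 -0.01 0.002 0;0 0 0 0 -0.008 0.0016 0;0 0 0 0 -0.008 0.0016 0;0 0 0 0 -0.008 0.0016 0;0 0 0 0 -0.008 0.0016 0"}}

```text
time: 7.42
ee_pos: [0.4717, -0.034, 0.0941]
ee_rot: [0.75, -0.654, 0.065, -0.075]
wrist_force: [-2.0, 1.1, -0.8]
grip_width: 0.0001
```

```bash
python3 -c "
from h import *
plan(.2,(-.12,-.0885,.095),(-.112,-.0885,.095))"
```

```text
chest pos [-0.1368 -0.0898  0.0941] F [-2.   1.1 -0.8] t 7.425 j [ 0.29  0.21 -0.7   0.07 -0.46  1.36]
turn [ 0.002  0.    -0.   ]
(-0.12, -0.0885, 0.095) world [ 0.488 -0.03   0.095] shift [-0.0013 -0.0167  0.0024]
(-0.112, -0.0885, 0.095) world [ 0.496 -0.029  0.095] shift [-0.     -0.0078  0.0016]
```

Emit:
{"op": "apply_moves", "data": {"deltas": "0 0 0 0 -0.006 0.001 0;0 0 0 0 -0.006 0.001 0;0 0 0 0 -0.004 0.0007 0;0 0 0 0 -0.002 0.0004 0;0 0 0 0 -0.002 0.0004 0"}}

```text
time: 8.05
ee_pos: [0.492, -0.0313, 0.0949]
ee_rot: [0.75, -0.654, 0.065, -0.075]
wrist_force: [-2.5, -0.5, -2.7]
grip_width: -0.0
```

Emit:
{"op": "apply_moves", "data": {"deltas": "0 0 0 0 -0.002 0.0004 0;0 0 0 0 -0.002 0.0004 0"}}

```text
time: 8.3
ee_pos: [0.4945, -0.0311, 0.0947]
ee_rot: [0.75, -0.654, 0.064, -0.074]
wrist_force: [-10.5, 2.2, 6.2]
grip_width: 0.0001
```

Emit:
{"op": "apply_moves", "data": {"deltas": "0 0 0 0 -0.002 0.0004 0;0 0 0 0 -0.002 0.0004 0"}}

```text
time: 8.55
ee_pos: [0.4949, -0.0315, 0.0938]
ee_rot: [0.75, -0.655, 0.062, -0.071]
wrist_force: [-16.7, -0.0, 8.8]
grip_width: 0.0
```

Emit:
{"op": "apply_moves", "data": {"deltas": "0 0 0 0 -0.002 0.0004 0;0 0 0 0 -0.002 0.0004 0;0 0 0 0 0.008 -0.002 0;0 0 0 0 0.025 -0.005 0;0 0 0 0 0.03 -0.006 0;0 0 0 0 0.03 -0.006 0;0 0 0 0 0 0 0"}}

```text
time: 9.43
ee_pos: [0.4105, -0.0422, 0.0964]
ee_rot: [0.75, -0.653, 0.067, -0.077]
wrist_force: [0.1, -0.6, 0.4]
grip_width: -0.0002
```

Emit:
{"op": "apply_moves", "data": {"deltas": "0 0 0 0 -0.01 -0.05 0;0 0 0 0 -0.01 -0.05 0;0 0 0 0 -0.01 -0.05 0;0 0 0 0 -0.01 -0.05 0;0 0 0 0 -0.01 -0.05 0;0 0 0 0 -0.01 -0.05 0;0 0 0 0 -0.012 -0.06 0;0 0 0 0 0 0 0"}}

```text
time: 10.42
ee_pos: [0.4123, -0.0425, 0.4696]
ee_rot: [0.749, -0.653, 0.071, -0.082]
wrist_force: [-0.8, 0.1, -1.7]
grip_width: -0.0003
```

```bash
python3 -c "
from h import *
plan(-.2,(-.15,0,.45),(.105,0,.45),(.105,0,.305))
T=snapshot('top')['frame'];S=snapshot('side')['frame']
cv2.imwrite('pics/c2.png',cv2.resize(np.hstack([T[165:365,200:420],S[110:310,220:440]]),None,fx=1.8,fy=1.8))"
```

```text
chest pos [-0.1968 -0.09    0.4696] F [-0.8  0.1 -1.7] t 10.425 j [ 0.32 -0.19 -0.1   0.04 -1.45  1.38]
turn [-0.416  0.     0.   ]
(-0.15, 0, 0.45) world [0.446 0.053 0.45 ] shift [-0.09   -0.0498  0.0099]
(0.105, 0, 0.45) world [0.699 0.088 0.45 ] shift [-0.     -0.2499 -0.0507]
(0.105, 0, 0.305) world [0.699 0.088 0.305] shift [ 0.     -0.0288  0.1421]
```

View pics/c2.png

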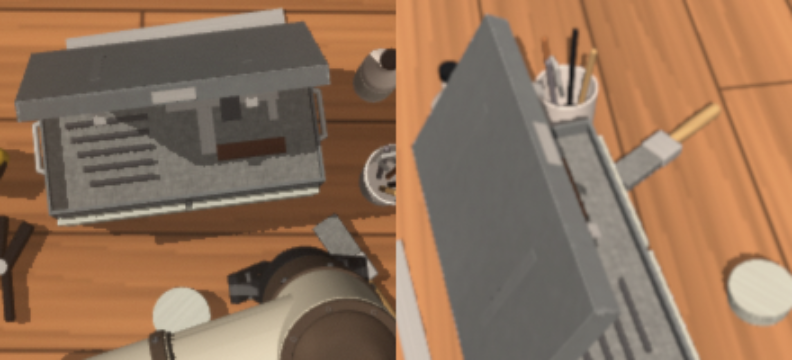

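Both rails are now flush in line along the chest front, and the tin, brush and clamp haven't moved. Next I'll tilt the tool and carry it over the lid to its rear side.

Emit:
{"op": "apply_moves", "data": {"deltas": "-0.139 0 0 0 0 0 0;-0.139 0 0 0 0 0 0;-0.138 0 0 0 0 0 0;0 0 0 0 0 0 0"}}

```text
time: 11.02
ee_pos: [0.4113, -0.042, 0.4592]
ee_rot: [0.749, -0.653, -0.073, 0.083]
wrist_force: [0.1, -0.6, -0.3]
grip_width: -0.0001
```

Emit:
{"op": "apply_moves", "data": {"deltas": "0 0 0 -0.0129 -0.043 -0.006 0;0 0 0 -0.0129 -0.043 -0.006 0;0 0 0 -0.0129 -0.043 -0.006 0;0 0 0 -0.0129 -0.043 -0.006 0;0 0 0 -0.0129 -0.043 -0.006 0;0 0 0 -0.0129 -0.043 -0.006 0;0 0 0 -0.0126 -0.042 -0.006 0;0 0 0 0 0 0 0"}}

```text
time: 12.02
ee_pos: [0.6993, 0.0901, 0.4317]
ee_rot: [0.75, -0.652, -0.073, 0.084]
wrist_force: [0.7, 0.2, -0.7]
grip_width: 0.0
```

```bash
python3 -c "
from h import *
plan(-.2,(.105,0,.30),(.06,0,.30))"
```

```text
chest pos [0.1056 0.0021 0.4317] F [ 0.7  0.2 -0.7] t 12.025 j [ 0.34  0.67  0.97 -0.05 -2.09  1.35]
turn [ 0.024 -0.     0.001]
(0.105, 0, 0.3) world [0.699 0.088 0.3  ] shift [ 0.0021 -0.0256  0.1292]
(0.06, 0, 0.3) world [0.654 0.082 0.3  ] shift [0.     0.0441 0.0089]
```

Emit:
{"op": "apply_moves", "data": {"deltas": "0.024 0 0 0 0 0 0;0 0 0 0 -0.0064 0.0325 0;0 0 0 0.001 -0.0064 0.0325 0;0 0 0 0.001 -0.0064 0.0325 0;0 0 0 0 -0.0064 0.0325 0;0 0 0 0 0 0 0"}}

```text
time: 12.78
ee_pos: [0.695, 0.0853, 0.3052]
ee_rot: [0.75, -0.654, -0.064, 0.074]
wrist_force: [-0.5, 0.1, 0.5]
grip_width: 0.0002
```

```bash
python3 -c "
from h import *
a=[]
for th in (1.05,.95,.85,.75,.65,.55,.45,.35,.25,.15,.1,.05,0):
    s=.165;a.append((round(.011+.095-s*np.cos(th)+.025*np.sin(th),4),0,round(.14+s*np.sin(th)+.025*np.cos(th),4)))
plan(-.2,(.07,0,.298),*a)
T=snapshot('top')['frame'];S=snapshot('side')['frame']
cv2.imwrite('pics/c3.png',cv2.resize(np.hstack([T[145:345,200:420],S[80:280,200:420]]),None,fx=1.8,fy=1.8))"
```

```text
chest pos [ 0.1006 -0.0021  0.3052] F [-0.5  0.1  0.5] t 12.775 j [ 0.34  0.6   0.55 -0.04 -1.71  1.37]
turn [-0.004 -0.    -0.   ]
(0.07, 0, 0.298) world [0.664 0.083 0.298] shift [-0.0021  0.0286  0.0131]
(np.float64(0.0456), 0, np.float64(0.2956)) world [0.64  0.08  0.296] shift [0.     0.0234 0.0072]
(np.float64(0.0304), 0, np.float64(0.2888)) world [0.625 0.078 0.289] shift [0.     0.0135 0.0097]
(np.float64(0.0159), 0, np.float64(0.2805)) world [0.611 0.076 0.28 ] shift [-0.      0.0126  0.011 ]
(np.float64(0.0023), 0, np.float64(0.2708)) world [0.597 0.074 0.271] shift [0.     0.0114 0.0122]
(np.float64(-0.0102), 0, np.float64(0.2598)) world [0.585 0.072 0.26 ] shift [0.     0.0101 0.0133]
(np.float64(-0.0216), 0, np.float64(0.2476)) world [0.574 0.071 0.248] shift [-0.      0.0087  0.0142]
(np.float64(-0.0317), 0, np.float64(0.2343)) world [0.564 0.069 0.234] shift [-0.      0.0073  0.015 ]
(np.float64(-0.0404), 0, np.float64(0.2201)) world [0.555 0.068 0.22 ] shift [0.     0.0057 0.0156]
(np.float64(-0.0477), 0, np.float64(0.205)) world [0.548 0.067 0.205] shift [-0.      0.0042  0.0162]
(np.float64(-0.0534), 0, np.float64(0.1894)) world [0.542 0.066 0.189] shift [0.     0.0025 0.0164]
(np.float64(-0.0557), 0, np.float64(0.1813)) world [0.54  0.066 0.181] shift [-0.      0.0006  0.0084]
(np.float64(-0.0575), 0, np.float64(0.1732)) world [0.538 0.066 0.173] shift [0.     0.0002 0.0083]
(np.float64(-0.059), 0, np.float64(0.165)) world [0.537 0.066 0.165] shift [-0.     -0.0002  0.0083]
```

View pics/c3.png

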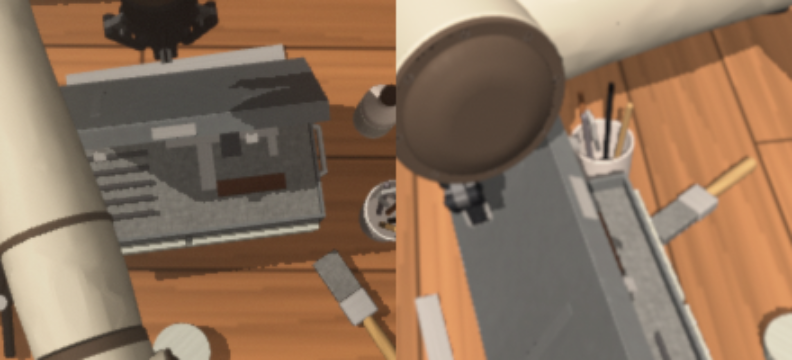

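The fingers hang behind the lid at its middle, on the outer side, with the tip near crop pixel (165,55) in the top view. I'll move in and follow the arc.

Emit:
{"op": "apply_moves", "data": {"deltas": "0 0 0 -0.001 0.014 0.0065 0;0 0 0 -0.001 0.014 0.0065 0;0 0 0 0 0.012 0.0036 0;0 0 0 0 0.0115 0.0036 0"}}

```text
time: 13.38
ee_pos: [0.643, 0.0803, 0.2997]
ee_rot: [0.751, -0.654, -0.061, 0.07]
wrist_force: [0.2, 0.2, 0.3]
grip_width: -0.0001
```

Emit:
{"op": "apply_moves", "data": {"deltas": "0 0 0 0 0.007 0.005 0;0 0 0 0 0.0065 0.005 0;0 0 0 0 0.0063 0.0055 0;0 0 0 0 0.0063 0.0055 0"}}

```text
time: 13.88
ee_pos: [0.613, 0.0763, 0.2811]
ee_rot: [0.75, -0.654, -0.063, 0.072]
wrist_force: [0.4, 0.2, 4.3]
grip_width: -0.0001
```

```bash
python3 -c "
from h import *
plan(-.2,(.0159,0,.2805))"
```

```text
chest pos [1.820e-02 2.000e-04 2.811e-01] F [0.4 0.2 4.3] t 13.875 j [ 0.36  0.45  0.23 -0.04 -1.54  1.35]
turn [-0.009  0.     0.   ]
(0.0159, 0, 0.2805) world [0.611 0.076 0.28 ] shift [0.0002 0.0021 0.001 ]
```

Emit:
{"op": "apply_moves", "data": {"deltas": "0 0 0 0 0.0057 0.0061 0;0 0 0 0 0.0057 0.0061 0;0 0 0 0 0.005 0.0066 0;0 0 0 0 0.005 0.0067 0;0 0 0 0 0.0044 0.0071 0;0 0 0 0 0.0043 0.0071 0"}}

```text
time: 14.62
ee_pos: [0.5759, 0.0712, 0.2471]
ee_rot: [0.75, -0.654, -0.063, 0.072]
wrist_force: [-0.6, 0.2, 3.9]
grip_width: 0.0003
```

Emit:
{"op": "apply_moves", "data": {"deltas": "0 0 0 0 0.0037 0.0075 0;0 0 0 0 0.0036 0.0075 0;0 0 0 0 0.0029 0.0078 0;0 0 0 0 0.0028 0.0078 0;0 0 0 0 0.0021 0.0081 0;0 0 0 0 0.0021 0.0081 0"}}

```text
time: 15.38
ee_pos: [0.5505, 0.0677, 0.2044]
ee_rot: [0.75, -0.654, -0.063, 0.072]
wrist_force: [-1.5, 1.2, 1.4]
grip_width: 0.0001
```

```bash
python3 -c "
from h import *
plan(-.2,(-.0534,0,.1894),(-.0557,0,.1813),(-.0575,0,.1732),(-.059,0,.165))"
```

```text
chest pos [-4.490e-02  2.000e-04  2.044e-01] F [-1.5  1.2  1.4] t 15.375 j [ 0.39  0.39 -0.06 -0.05 -1.32  1.34]
turn [-0.008  0.     0.   ]
(-0.0534, 0, 0.1894) world [0.542 0.066 0.189] shift [0.0002 0.0054 0.0164]
(-0.0557, 0, 0.1813) world [0.54  0.066 0.181] shift [-0.      0.0006  0.0084]
(-0.0575, 0, 0.1732) world [0.538 0.066 0.173] shift [0.     0.0002 0.0083]
(-0.059, 0, 0.165) world [0.537 0.066 0.165] shift [-0.     -0.0002  0.0083]
```

Emit:
{"op": "apply_moves", "data": {"deltas": "0 0 0 0 0.002 0.008 0;0 0 0 0 0.002 0.008 0;0 0 0 0 0.0006 0.006 0;0 0 0 0 0 0.005 0"}}

```text
time: 15.88
ee_pos: [0.5412, 0.0665, 0.1791]
ee_rot: [0.75, -0.654, -0.063, 0.072]
wrist_force: [0.6, 0.8, 1.6]
grip_width: 0.0004
```

Emit:
{"op": "apply_moves", "data": {"deltas": "0 0 0 0 0 0.004 0;0 0 0 0 0 0.003 0;0 0 0 0 0 0.002 0"}}

```text
time: 16.25
ee_pos: [0.5393, 0.0662, 0.1704]
ee_rot: [0.75, -0.654, -0.063, 0.072]
wrist_force: [-0.4, 0.7, 2.2]
grip_width: -0.0002
```

Emit:
{"op": "apply_moves", "data": {"deltas": "0 0 0 0 0 0.002 0;0 0 0 0 0 0.002 0"}}

```text
time: 16.5
ee_pos: [0.5386, 0.0662, 0.1666]
ee_rot: [0.75, -0.654, -0.063, 0.072]
wrist_force: [-0.6, 0.9, 1.4]
grip_width: 0.0
```

Emit:
{"op": "apply_moves", "data": {"deltas": "0 0 0 0 0 0.002 0;0 0 0 0 0 0.002 0"}}

```text
time: 16.75
ee_pos: [0.5387, 0.0661, 0.166]
ee_rot: [0.751, -0.653, -0.062, 0.072]
wrist_force: [-5.0, 1.9, 19.5]
grip_width: 0.0001
```

Emit:
{"op": "apply_moves", "data": {"deltas": "0 0 0 0 0 0.002 0;0 0 0 0 0 0.002 0"}}

```text
time: 17.0
ee_pos: [0.5387, 0.066, 0.1657]
ee_rot: [0.752, -0.653, -0.061, 0.071]
wrist_force: [-9.2, 3.6, 34.4]
grip_width: -0.0001
```

The lid is on the rim: z 0.166 and the force climbing. I'll lift off straight up, along the tool axis, and look.

Emit:
{"op": "apply_moves", "data": {"deltas": "0 0 0 0 0 -0.006 0;0 0 0 0 -0.003 -0.02 0;0 0 0 0 -0.01 -0.05 0;0 0 0 0 -0.01 -0.05 0;0 0 0 0 0.04 -0.04 0;0 0 0 0 0.055 -0.02 0;0 0 0 0 0.055 0 0;0 0 0 0 0.055 0 0"}}

```text
time: 18.0
ee_pos: [0.3941, 0.0459, 0.3761]
ee_rot: [0.75, -0.654, -0.063, 0.072]
wrist_force: [-0.9, 0.6, 1.4]
grip_width: 0.0003
```

Emit:
{"op": "apply_moves", "data": {"deltas": "0 0 0 -0.05 0.02 0 0;0 0 0 -0.055 0 0 0;0 0 0 -0.055 0 0 0;0 0 0 -0.055 0 0 0;0 0 0 0 0 0 0;0 0 0 0 0 0 0"}}

```text
time: 18.75
ee_pos: [0.3466, 0.2564, 0.3796]
ee_rot: [0.75, -0.654, -0.063, 0.073]
wrist_force: [0.7, -0.5, 0.3]
grip_width: 0.0
```

```bash
python3 -c "
from h import *
plan(-.2)
T=snapshot('top')['frame'];S=snapshot('side')['frame']
cv2.imwrite('pics/c4.png',cv2.resize(np.hstack([T[145:365,170:440],S[110:330,210:480]]),None,fx=1.48,fy=1.48))"
```

```text
chest pos [-0.2211  0.215   0.3796] F [ 0.7 -0.5  0.3] t 18.75 j [ 0.92  0.06 -0.01 -0.13 -1.63  0.79]
turn [-0.008 -0.001  0.   ]
```

View pics/c4.png

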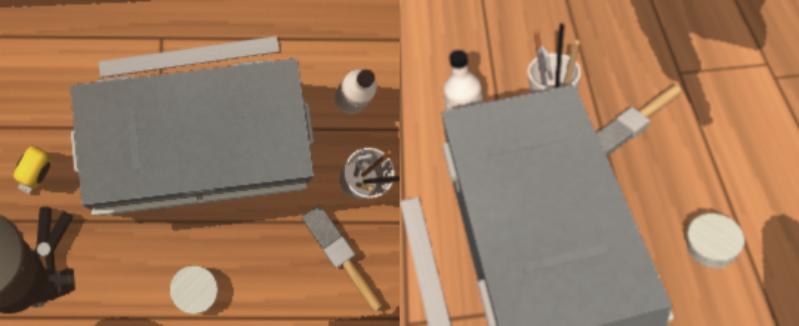

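The lid lies level over the chest and the bystanders are in place. I'll take one close look at the rails before handing in.

```bash
python3 -c "
from h import *
T=snapshot('top')['frame']
cv2.imwrite('pics/c5.png',cv2.resize(T[255:300,215:400],None,fx=4.3,fy=8,interpolation=2))"
```

```text
(no output)
```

View pics/c5.png

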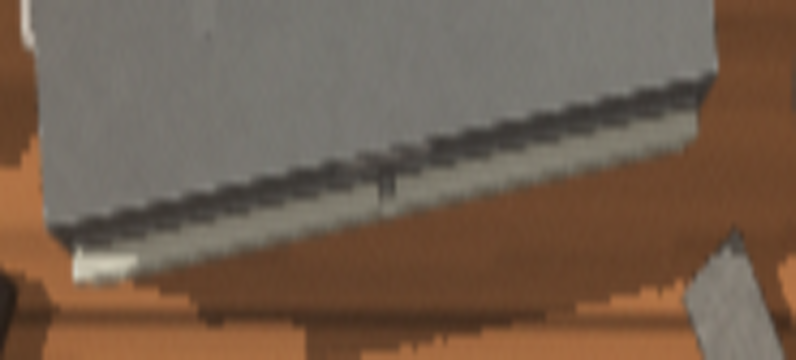

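The two rails run in one line with no step at the gap (about (387,190)), so both drawers are home under the shut lid. I'm handing in.

```bash
python3 -c "
from rig import *
print(close_job())"
```

```text
the job is handed in; nothing more can be done
None
```

The chest is closed and the job was handed in at about 19 s, with the arm clear of everything. No verdict was reported.

- **Drawers:** With the fingers shut, I pushed the left drawer home by its pull rail, then the right. Each stopped dead against its stop, with the last force readings about 33 N (left) and 19 N (right). A final push on the right drawer was not read.
- **Lid:** I then pushed it down from its outer face, at 1 to 4 N on the way. It seated with the fingertips at z = 0.166 m, against the 0.165 m stated for shut. The final press reached about 36 N, firmer than the gentle push you asked for.
- **Last checks:** The pictures show the lid level and the two rails in one line with no step. By eye, the bystanders in view stand where they were. The spring clamp was partly hidden by the arm in the last view. None of the checks failed or disagreed.

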